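Hold the piston ready over the cylinder bore

ROBOT

A 6-joint arm with a two-finger parallel gripper is mounted at the origin on a cart in front of the work surface, level with it; the furniture and walls round the work are solid. World frame = base frame: x ahead of the robot, y to its left, z up, the work surface at z = 0. Lengths are in m, angles in rad, forces in N, time in s.
With the tool pointing down it reaches from about 0.3 to 0.875 m from the base axis. Payload 6.4 kg.
Tool frame: the origin (TCP) lies on the centre line of the jaws, within the pads' length; the fingertips stand ctrl.tips_ahead ahead of it and the grasp point (between the pads) lies 6 mm ahead of it (ctrl.tips_ahead is the distance from the TCP to the fingertips, in m); z points along the fingers, y is the direction in which the jaws open and shut (so a half turn about z gives the same grasp; the last joint's range is limited). The gripper opens to 88 mm and grips with 3 to 60 N. Pads are 18 mm wide; open, the fingers measure 123 mm over their backs; the gripper's body (75 mm by 187 mm) begins 45 mm behind the grasp point.
Start: joints at [-0.206, 0.181, 1.607, -0, 1.354, -0.206], TCP at [0.575, 0, 0.264] pointing down, gripper open.
Joint ranges: [-2.99, 2.99], [-0.89, 2.07], [0.3, 2.58], [-1.14, 4.28], [0, 2.63], [-3.12, 3.12]. Speed limits (rad/s): [2.57, 2.57, 3.01, 3.14, 3.14, 3.14].

INTERFACE

Orientations are given as a unit quaternion [w, x, y, z].
In Python, from station import ctrl, capture, camera_info gives the robot as it stands. Calls block until the motion is done:
- ctrl.goto(position, orientation): joint-space move of the TCP to a pose.
- ctrl.move_linear(position, max_speed=0.15, frame=None): straight line of the TCP; frame=None keeps the orientation; max_speed is the mean speed in m/s.
- ctrl.move_j(angles): joint-space move.
- ctrl.grip(opening, newtons=None): finger opening in m; newtons is the grip in N (None keeps the last); returns when the fingers have stopped.
- ctrl.hold(seconds).
- ctrl.solve_ik(position, orientation): joint angles nearest the present ones, or None.
- capture(name): name is "scene" or "side" or "wrist"; returns (picture, depth): 384x512x3 uint8, red, green, blue; 384x512 float32, m along the optical axis (not along the pixel's ray), 0 where there is no reading.
- camera_info(name): a dict with "intrinsics" (3x3 intrinsics, pixels), "origin" and "attitude" of the camera in the world; the wrist camera has in their place "hand_eye" (4x4, takes a point from camera to tool coordinates, whose origin is the TCP and whose axes are the flange's). Camera axes: x right, y down, z forward; pixel columns grow to the right and rows downward; lengths in m; the calibration is good to about 2 mm. A picture is of the moment at which its call begins: read the wrist's pose just before it. camera_info takes no time and is no camera call.
A pose or a line that the arm cannot do raises ctrl.IKError and nothing moves.
- ctrl.sign_off(): hands the job in, once; it reports no verdict.
Readings, each from a call of its own:
- ctrl.get_t(): time.
- ctrl.get_qpos(): joint angles.
- ctrl.get_qd(): joint speeds.
- ctrl.get_joint_efforts(): joint torques, N m.
- ctrl.get_position(): TCP position.
- ctrl.get_tool_rot(): TCP orientation.
- ctrl.get_ft_force(): force on the tool from outside, world axes, zero at the start.
- ctrl.get_torque(): the same for the moment, N m.
- ctrl.get_opening(): finger opening in m.
Only numpy, scipy, OpenCV 4.12 (cv2) and the standard library are available. Lean on these libraries where they do the work, as an engineer would, in place of code of your own. Each camera call takes 0.05 s, during which the arm holds its last target.

TASK

Take the red dust cap off the upright cylinder barrel and set it down gently on a clear spot of the bench, then pick up the steel piston by its rod end and carry it across to the barrel, keeping its underside higher than the tops of the two standing spools and without disturbing the parts in between. Finish while still holding the piston still and upright, centred over the open bore, with its underside about 15 mm above the barrel's mouth and never touching the barrel: do not lower it in or let it go.

Things in the scene. Friction and masses are not known exactly. Their poses are not given: they have to be found in the camera images.
- barrel: Upright steel cylinder barrel on a grey square foot flange (104 x 104 x 12 mm, four bolts); fixed, never moves. Tube outside diameter 84 mm, bore 64 mm, mouth 75 mm above the bench; a short port boss (26 mm diameter) sticks out 50 mm from the axis along the body's -x at 36 mm height. Origin on the bore axis at bench level, z up. It stands on one side of the bench (left or right), at least 0.13 m off the middle line y = 0; the piston stands on the other side.
- barrel_mouth (a point): Centre of the barrel's open mouth: on the bore axis, at the level of the rim, 75 mm above the bench; z up.
- cap_knob (a point): Centre of the grip knob (half-way up it) of the red plastic dust cap, 70 g, loose, seated at the start on the barrel's mouth; it lifts straight off. Bottom plug 54 mm diameter x 8 mm (hangs loosely in the bore), then flange 82 mm diameter x 6 mm, then the round knob 26 mm diameter x 28 mm; 42 mm high in all. This point is 28 mm above the plug's underside: 95 mm above the bench at the start, 28 mm when the cap stands on the bench. z up through the knob.
- piston_center (a point): Loose plain steel piston, 0.4 to 0.8 kg, standing upright on the bench: body 56 mm diameter x 58 mm high, then a stem 20 mm diameter, then a rod-end disc 28 mm diameter from 83 to 92 mm above its underside. The point lies on its axis half-way up, 46 mm above the underside; z along the axis, up through the rod end. Held by the rod end it hangs upright.
- piston_knob (a point): Centre of the piston's rod-end disc (28 mm diameter, 9 mm thick), 87.5 mm above its underside: a good place to grip from above (fingertips must stay above the body, which ends 58 mm above the underside).
- piston_bottom (a point): Centre of the piston's underside.
- spool_near: Slim grooved steel valve spool, 21 mm diameter, 125 mm tall, standing loose near the middle line y = 0, nearest or farthest from the robot; leave alone. Origin at its foot.
- spool_far: The second such spool, 23 mm diameter, 125 mm tall, standing loose at the other end of the middle line; leave alone. Origin at its foot.
- valve_block: Grey valve block 71 x 104 x 54 mm (z up), loose, lying between the two spools with its 104 mm side roughly along world x; leave alone. Origin at the centre of its underside.
Not all that is in view belongs to the job. Leave any purple look-alike of the part that bears piston_center alone.

How it is judged:
By the outcome, as a careful person would: the job done as asked, in the order asked, and still so for the second after the job is handed in, while the arm keeps its last pose, push and grip.
It also fails if it takes over 64 s, if anything falls off the work surface, if the arm or the gripper's body presses on something with over 40 N, if the wrist force passes 120 N, or if a joint passes its speed limit or range.

## Working session

There is one attempt and no reset: what is moved stays moved. The work goes in short steps, each a Python script; the robot and the scene stay as the last script left them, time stands still between calls to the robot, and variables do not carry over. Pictures are saved under pics/ and viewed, and the job is handed in when it is done.

```bash
ls; mkdir -p pics
python3 - <<'E'
from station import ctrl,capture,camera_info
import cv2,numpy as np
for n in ("scene","side","wrist"):
    i=camera_info(n); print(n,i)
    p,d=capture(n); cv2.imwrite(f"pics/{n}0.png",p[:,:,::-1]); np.savez(f"{n}0.npz",p=p,d=d); print((d>0).mean())
print(ctrl.tips_ahead,ctrl.get_t(),ctrl.get_position(),ctrl.get_tool_rot(),ctrl.get_opening())
E
```

```text
pics
scene {'intrinsics': array([[356.82891239,   0.        , 257.66580675],
       [  0.        , 356.82891239, 197.97794692],
       [  0.        ,   0.        ,   1.        ]]), 'origin': array([ 0.21083457, -0.44345342,  0.6972088 ]), 'attitude': array([-0.34869566,  0.86426857, -0.3356246 ,  0.13713973])}
0.9962005615234375
side {'intrinsics': array([[447.68477209,   0.        , 257.9652166 ],
       [  0.        , 447.68477209, 185.72448987],
       [  0.        ,   0.        ,   1.        ]]), 'origin': array([0.41548261, 0.98380316, 0.52300115]), 'attitude': array([ 0.05912364, -0.0667811 ,  0.82932241, -0.55160585])}
0.9959157307942709
wrist {'intrinsics': array([[305.23713321,   0.        , 257.79008702],
       [  0.        , 305.23713321, 188.24025644],
       [  0.        ,   0.        ,   1.        ]]), 'hand_eye': array([[ 1.90771256e-04, -9.61251557e-01, -2.75672645e-01,
         7.03296510e-02],
       [ 9.99999919e-01,  8.53844488e-05,  3.94291229e-04,
         5.51290736e-04],
       [-3.55474901e-04, -2.75672698e-01,  9.61251495e-01,
        -1.20964794e-01],
       [ 0.00000000e+00,  0.00000000e+00,  0.00000000e+00,
         1.00000000e+00]])}
0.9958597819010416
0.025 0.15 [5.74626340e-01 1.04288118e-04 2.63025878e-01] [-5.63805537e-04  7.07101051e-01  7.07112190e-01 -3.69247730e-04] 0.08815533534965643
```

View pics/scene0.png

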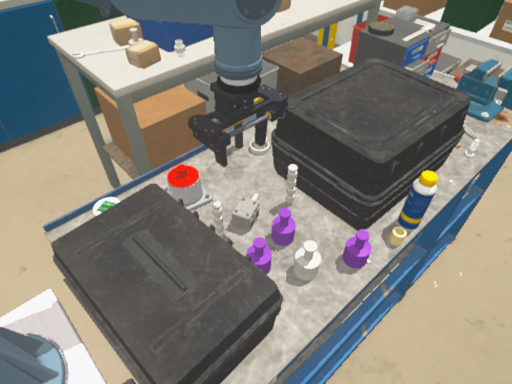

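View pics/side0.png

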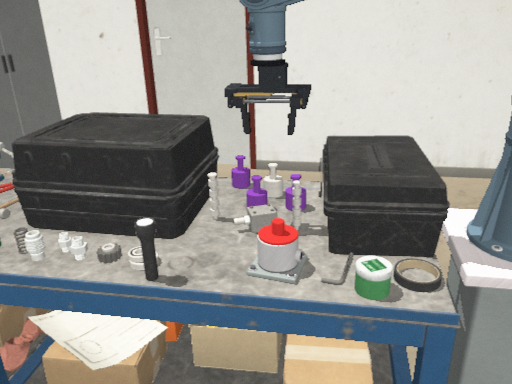

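View pics/wrist0.png

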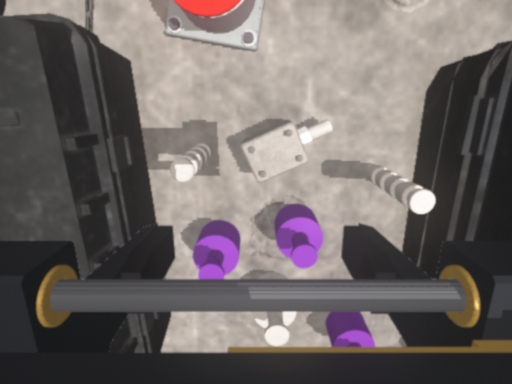

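The scene view shows the capped barrel at about (184,185), the steel piston at (308,262) among three purple look-alikes, and spools at (218,215) and (292,185). Two black cases stand on the near and far sides. Next I'll measure all of these.

```bash
cat > h.py <<'E'
from station import ctrl,capture,camera_info
import cv2,numpy as np
from scipy.spatial.transform import Rotation as R
def q2R(q): return R.from_quat([q[1],q[2],q[3],q[0]]).as_matrix()
def pose(n,tp=None,tq=None):
    i=camera_info(n);K=i["intrinsics"]
    if n!="wrist": return K,q2R(i["attitude"]),np.array(i["origin"])
    H=i["hand_eye"];Rt=q2R(tq);return K,Rt@H[:3,:3],np.array(tp)+Rt@H[:3,3]
def cloud(d,P):
    K,Rm,o=P;v,u=np.mgrid[:384,:512]
    c=np.stack([(u-K[0,2])/K[0,0]*d,(v-K[1,2])/K[1,1]*d,d],-1)
    return c@Rm.T+o
def ray(u,v,z,P):
    K,Rm,o=P;r=Rm@np.array([(u-K[0,2])/K[0,0],(v-K[1,2])/K[1,1],1]);return o+r*(z-o[2])/r[2]
def proj(p,P):
    K,Rm,o=P;c=K@(Rm.T@(np.array(p)-o));return c[:2]/c[2]
E
python3 - <<'E'
from h import *
T0=([5.74626340e-01,1.04288118e-04,2.63025878e-01],[-5.63805537e-04,7.07101051e-01,7.07112190e-01,-3.69247730e-04])
Ps={n:pose(n,*T0) for n in("scene","side","wrist")}
S=4 # mm/px
W=np.zeros((250,200)) # rows x 0..1.0, cols y .. 
hm=np.full((250,250),-1.0);col=np.zeros((250,250,3),np.uint8)
for n in Ps:
    f=np.load(n+"0.npz");c=cloud(f["d"],Ps[n]);ok=f["d"]>0
    b=ok&(abs(c[...,2])<.01)&(abs(c[...,0]-.55)<.3)&(abs(c[...,1])<.3);print(n,"bench z med",np.median(c[b][:,2]))
    if n=="wrist": ok&=f["d"]>.2
    X=c[ok];C=f["p"][ok]
    i=((1.1-X[:,0])/.004).astype(int);j=((.5-X[:,1])/.004).astype(int)
    k=(i>=0)&(i<250)&(j>=0)&(j<250)&(X[:,2]>-.02)&(X[:,2]<(.2 if n!="wrist" else .2))
    for a,bb,z,cc in zip(i[k],j[k],X[k,2],C[k]):
        if z>hm[a,bb]: hm[a,bb]=z;col[a,bb]=cc
np.save("hm.npy",hm)
v=np.clip(hm/.2*255,0,255).astype(np.uint8);a=cv2.applyColorMap(v,cv2.COLORMAP_JET);a[hm<0]=0
o=np.hstack([a,col[:,:,::-1]]);o=cv2.resize(o,None,fx=1.6,fy=1.6,interpolation=0)
cv2.imwrite("pics/hm.png",o)
# colour masks
for n in Ps:
    f=np.load(n+"0.npz");h=cv2.cvtColor(f["p"],cv2.COLOR_RGB2HSV);c=cloud(f["d"],Ps[n])
    m=((h[...,0]<8)|(h[...,0]>172))&(h[...,1]>150)&(h[...,2]>80)&(c[...,2]>.07)&(c[...,2]<.13)
    X=c[m]
    if len(X): 
        k=X[X[:,2]>.105];print(n,"red",len(X),"top",len(k),k.mean(0) if len(k) else 0,(k.max(0)+k.min(0))/2 if len(k) else 0, X[:,2].max())
        k=X[(X[:,2]>.076)&(X[:,2]<.084)];print(' fl',(k.max(0)+k.min(0))/2,np.ptp(k,axis=0)) if len(k) else 0
    m=(h[...,0]>125)&(h[...,0]<160)&(h[...,1]>100)
    k,l,s,ce=cv2.connectedComponentsWithStats(m.astype(np.uint8))
    for q in range(1,k):
        if s[q,4]>60: X=c[l==q];print(n,"purple",s[q],np.median(X,0).round(3),X[:,2].max().round(3))
E
```

```text
scene bench z med 0.00021921531659474525
side bench z med 0.0015273068123082822
wrist bench z med 0.00026112339767600523
scene red 599 top 66 [0.70566406 0.16681961 0.10886106] [1.08420771 0.13953112 0.11009498] 0.11514942772234804
 fl [1.07389776 0.15074242 0.0798923 ] [1.17259818 0.14480937 0.00769027]
scene purple [272 208  24  37 665] [ 0.614 -0.095  0.05 ] 0.697
scene purple [343 229  28  39 768] [ 0.69 -0.25  0.05] 0.697
scene purple [247 238  25  36 562] [ 0.517 -0.118  0.051] 0.697
side red 755 top 87 [ 0.63719492 -0.1384754   0.11044797] [ 1.21893787 -1.10740864  0.11668439] 0.12785359999889123
 fl [ 1.20249296 -1.0828079   0.08033829] [1.42732326 2.61903001 0.00729551]
side purple [232 155  18  33 413] [ 0.697 -0.228  0.042] 0.523
side purple [247 176  20  31 416] [ 0.62  -0.074  0.051] 0.523
side purple [286 186   8  25 139] [ 0.536 -0.089  0.038] 0.066
side purple [300 188   6  22  93] [ 0.5   -0.099  0.035] 0.523
wrist red 739 top 0 0 0 0.0833748332893518
 fl [0.52987525 0.14958918 0.08096899] [0.05732536 0.01296643 0.00481168]
wrist purple [ 276  205   47   63 2225] [ 0.621 -0.079  0.051] 0.384
wrist purple [ 194  221   45   59 2126] [ 0.527 -0.101  0.051] 0.384
wrist purple [ 327  312   48   35 1310] [ 0.696 -0.225  0.045] 0.384
```

View pics/hm.png

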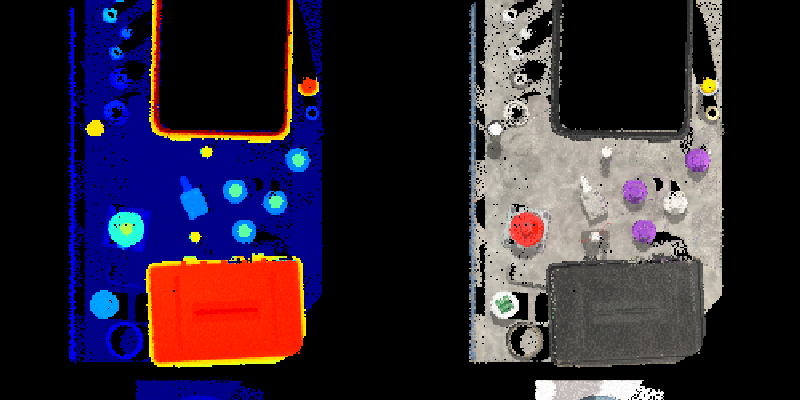

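The depth map gives rough positions (x, y in m). They are barrel (0.53, 0.185), piston (0.595, -0.187), spools (0.51, 0.01) and (0.72, -0.015), with clear bench around (0.67, 0.16). Close wrist looks come next.

Run:
```python
from h import *
hm=np.load("hm.npy")
print("near case z",hm[170:215,80:110].max(), "far edge rows")
q=[0,.70710678,.70710678,0]
for n,p in (("P",(.595,-.237,.27)),("B",(.53,.135,.27))):
    ctrl.goto(p,q); ctrl.hold(.3)
    tp,tq=ctrl.get_position(),ctrl.get_tool_rot()
    pic,d=capture("wrist"); np.savez(f"w{n}.npz",p=pic,d=d,tp=tp,tq=tq); cv2.imwrite(f"pics/w{n}.png",pic[:,:,::-1])
    print(tp,ctrl.get_t())
print(ctrl.get_ft_force())
```

```text
near case z 0.17170182268050205 far edge rows
[ 0.59530254 -0.23570139  0.27019084] 1.4417
[0.53026881 0.13431739 0.26988592] 3.2
[-0.54009196  0.20171257  0.11419515]
```

View pics/wP.png

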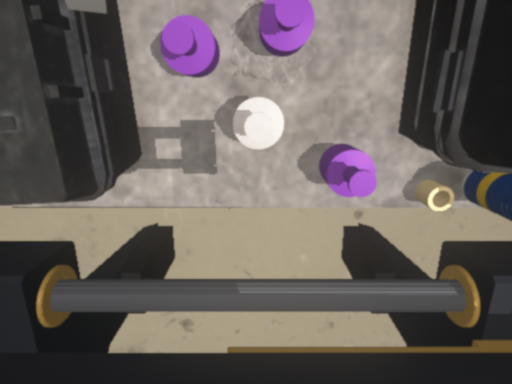

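View pics/wB.png

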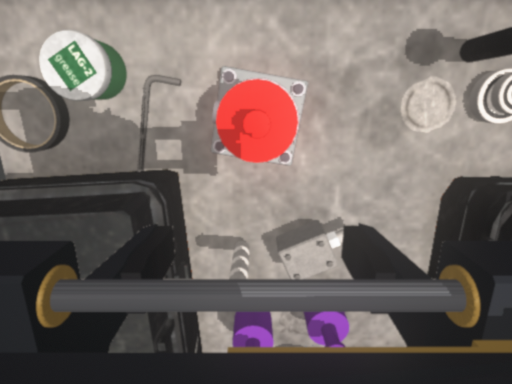

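The wrist views show the piston's white top at (258,122), the red cap at (257,120), and a faint low dish at about (428,105) that the cap must avoid. Now the exact centres.

Run:
```python
from h import *
f=np.load("wB.npz");P=pose("wrist",f["tp"],f["tq"]);c=cloud(f["d"],P);h=cv2.cvtColor(f["p"],cv2.COLOR_RGB2HSV)
m=((h[...,0]<8)|(h[...,0]>172))&(h[...,1]>150)
X=c[m];print("red",len(X),np.percentile(X[:,2],[5,50,95]))
cs,_=cv2.findContours(m.astype(np.uint8),0,cv2.CHAIN_APPROX_NONE);k=max(cs,key=cv2.contourArea)[:,0]
pts=np.array([ray(u,v,.081,P)[:2] for u,v in k])
def fit(p):
    for _ in range(4):
        A=np.c_[2*p,np.ones(len(p))];s=np.linalg.lstsq(A,(p**2).sum(1),rcond=None)[0];r=np.sqrt(s[2]+s[0]**2+s[1]**2)
        e=abs(np.hypot(*(p-s[:2]).T)-r);p=p[e<max(.0012,2*e.std())]
    return s[:2],r,e.std()
print("cap flange",fit(pts))
k=X[X[:,2]>.104];print("knob top depth",k.mean(0),len(k))
for u,v in ((428,105),(494,95),(405,105),(455,105)):print("dish",ray(u,v,0,P),c[v,u])
for nm,n in(("scene","scene0.npz"),("side","side0.npz")):
    g=np.load(n);c2=cloud(g["d"],pose(nm));w=(c2[...,0]>.48)&(c2[...,0]<.58)&(c2[...,1]>.13)&(c2[...,1]<.24)
    k=c2[w&(c2[...,2]>.1055)&(c2[...,2]<.115)];print(nm,"knob",k.mean(0),(k.max(0)+k.min(0))/2,len(k))
    k=c2[w&(c2[...,2]>.08)&(c2[...,2]<.083)];print(nm,"flange",(k.max(0)+k.min(0))/2,np.ptp(k,axis=0))
    w=(c2[...,0]>.55)&(c2[...,0]<.64)&(c2[...,1]>-.23)&(c2[...,1]<-.14)
    k=c2[w&(c2[...,2]>.088)&(c2[...,2]<.097)];print(nm,"pist",k.mean(0),len(k))
f=np.load("wP.npz");P=pose("wrist",f["tp"],f["tq"]);c=cloud(f["d"],P)
w=(c[...,0]>.54)&(c[...,0]<.65)&(c[...,1]>-.24)&(c[...,1]<-.14)
k=c[w&(c[...,2]>.086)];print("piston top",len(k),k.mean(0),(k.max(0)+k.min(0))/2,np.ptp(k,axis=0))
m=(w&(c[...,2]>.086)).astype(np.uint8);cs,_=cv2.findContours(m,0,cv2.CHAIN_APPROX_NONE);kk=max(cs,key=cv2.contourArea)[:,0]
print(fit(np.array([ray(u,v,.092,P)[:2] for u,v in kk])))
m=(w&(c[...,2]>.02)).astype(np.uint8)
k=c[w&(c[...,2]>.052)&(c[...,2]<.062)];print("body top",(k.max(0)+k.min(0))/2,np.ptp(k,axis=0))
print("wrist spool check")
for nm in("scene","side"):
    g=np.load(nm+"0.npz");c2=cloud(g["d"],pose(nm))
    for x,y in((.507,.0125),(.72,-.015)):
        w=(abs(c2[...,0]-x)<.03)&(abs(c2[...,1]-y)<.03)&(c2[...,2]>.1);k=c2[w&(c2[...,2]<.15)];print(nm,k.mean(0),k[:,2].max())
```

```text
red 5173 [0.07991541 0.0812124  0.10922305]
cap flange (array([0.52952499, 0.18433102]), np.float64(0.03943995113823617), np.float64(0.00021390512776973215))
knob top depth [0.52954133 0.18491742 0.11729638] 645
dish [0.7412832  0.19933061 0.        ] [0.74076577 0.1993437  0.00096142]
dish [0.82032849 0.21107134 0.        ] [0.80332982 0.21069413 0.02295756]
dish [0.7128635  0.19935863 0.        ] [0.71249503 0.19936935 0.00079158]
dish [0.77464619 0.19929772 0.        ] [ 7.74862227e-01  1.99292978e-01 -3.46451015e-04]
scene knob [0.52715977 0.1837431  0.10872444] [0.5270855  0.18553686 0.10839254] 59
scene flange [0.5273165  0.18368035 0.08148919] [0.07943565 0.08138354 0.00297675]
scene pist [ 0.59402123 -0.18887078  0.09192136] 132
side knob [0.52908699 0.18691192 0.10955254] [0.52976788 0.18503419 0.10866744] 84
side flange [0.5290939  0.18601529 0.08149866] [0.08052514 0.08138364 0.00297934]
side pist [ 0.59653796 -0.18541379  0.09259339] 45
piston top 50247 [ 0.5949903  -0.21382867  0.32511416] [ 0.59500082 -0.20268255  0.23950184] [0.10999763 0.0746301  0.30330272]
(array([ 0.59028904, -0.50186563]), np.float64(0.25784323108232193), np.float64(0.006633526976365145))
body top [ 0.59723682 -0.18970895  0.05262571] [0.04802884 0.0480114  0.0012392 ]
wrist spool check
scene [0.50540814 0.01039013 0.11655333] 0.12684496462241235
scene [ 0.71758483 -0.01778673  0.11658705] 0.12659782881280657
side [0.50789014 0.01627213 0.11534921] 0.12807387397930725
side [ 0.72010613 -0.01181239  0.11539001] 0.12845562828109686
```

Run:
```python
from h import *
q=[0,1,0,0]
B=np.array([.529,.1848])
print(ctrl.solve_ik([*B,.2],q), ctrl.solve_ik([.655,.15,.05],q))
ctrl.goto([*B,.18],q); print(ctrl.get_qpos())
ctrl.grip(.05)
ctrl.move_linear([*B,.110],.08); ctrl.hold(.2); print(ctrl.get_position(),ctrl.get_ft_force())
ctrl.grip(.015,12); ctrl.hold(.3); print("open",ctrl.get_opening(),ctrl.get_ft_force(),ctrl.get_position())
ctrl.move_linear([*B,.17],.08); ctrl.hold(.2); print("open",ctrl.get_opening(),ctrl.get_ft_force(),ctrl.get_t())
for n in("side","scene"):
    p,d=capture(n);cv2.imwrite(f"pics/{n}1.png",p[:,:,::-1])
    np.savez(n+"1.npz",p=p,d=d)
```

```text
[ 1.24279382e-01  2.13734619e-01  1.70357986e+00 -4.44089210e-16
  1.22427818e+00  1.69507571e+00] [ 4.89059834e-02  6.30577605e-01  1.46272397e+00 -4.44089210e-16
  1.04829108e+00  1.61970231e+00]
[ 1.24182612e-01  2.37765629e-01  1.71823435e+00 -2.24459997e-05
  1.18518401e+00  1.69419703e+00]
[0.52936717 0.18486324 0.11058063] [-0.06519946 -0.50594181  0.42402129]
open 0.02562387590975856 [-0.38229539 -0.05411897  1.81087415] [0.52902649 0.18480838 0.11007954]
open 0.0255402758580877 [ 0.1666827  -0.3476258  -0.21974773] 8.5
```

View pics/side1.png

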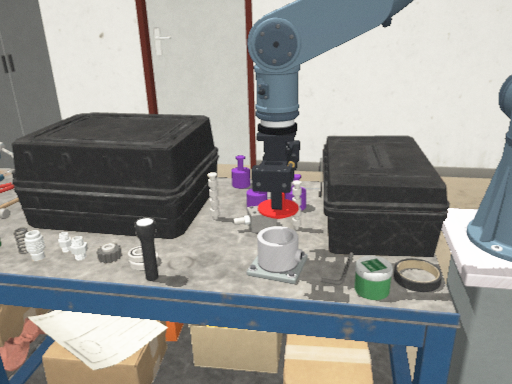

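The side view shows the red cap held level at (278,208) above the open barrel mouth at (278,238). I'll set it down on the bench now.

Run:
```python
from h import *
T=[.655,.15]
ctrl.move_linear([*T,.17],.12)
ctrl.move_linear([*T,.055],.08)
z=.055
f0=np.array(ctrl.get_ft_force());print(f0)
while z>.0405:
    z-=.002 if z>.048 else .001
    ctrl.move_linear([*T,z],.02);f=np.array(ctrl.get_ft_force())
    if f[2]-f0[2]>2: break
print(z,f,ctrl.get_position())
ctrl.grip(.045);ctrl.hold(.2)
ctrl.move_linear([*T,.12],.06)
# look at open mouth from wrist
q=[0,.70710678,.70710678,0]
ctrl.goto([.529,.135,.27],q);ctrl.hold(.3)
tp,tq=ctrl.get_position(),ctrl.get_tool_rot()
pic,d=capture("wrist"); np.savez("wB2.npz",p=pic,d=d,tp=tp,tq=tq); cv2.imwrite("pics/wB2.png",pic[:,:,::-1])
for n in("side","scene"):
    p,d=capture(n);cv2.imwrite(f"pics/{n}2.png",p[:,:,::-1]);np.savez(n+"2.npz",p=p,d=d)
print(ctrl.get_t())
```

```text
[-0.47910438 -0.10385216 -0.68733088]
0.04199999999999999 [-2.4660809  -1.02420322  6.92220862] [0.65518231 0.15000311 0.04303155]
17.675
```

View pics/wB2.png

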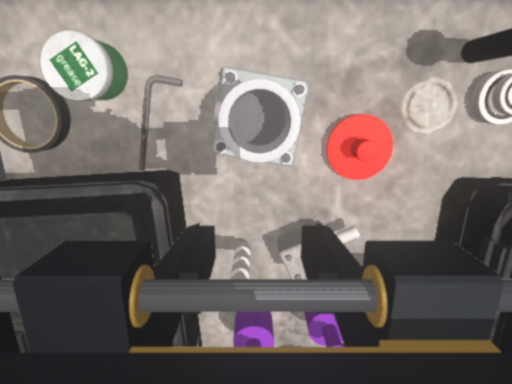

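View pics/side2.png

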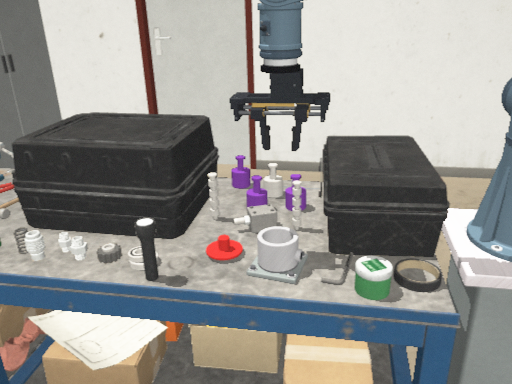

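The cap stands flat and clear at (360,148) in the wrist view, and the open bore is at (260,120). Next I'll measure the rim and then grasp the piston.

```bash
cat >> h.py <<'E'
def fit(p):
    p=np.asarray(p)
    for _ in range(5):
        A=np.c_[2*p,np.ones(len(p))];s=np.linalg.lstsq(A,(p**2).sum(1),rcond=None)[0];r=np.sqrt(s[2]+s[0]**2+s[1]**2)
        e=abs(np.hypot(*(p-s[:2]).T)-r);p=p[e<max(.001,2*e.std())]
    return s[:2].round(4),r.round(4),len(p)
def disc(d,P,xy,zlo,zhi,win,z):
    c=cloud(d,P);m=((abs(c[...,0]-xy[0])<win)&(abs(c[...,1]-xy[1])<win)&(c[...,2]>zlo)&(c[...,2]<zhi)).astype(np.uint8)
    cs,_=cv2.findContours(m,cv2.RETR_CCOMP,cv2.CHAIN_APPROX_NONE)
    return [fit([ray(u,v,z,P)[:2] for u,v in k[:,0]]) for k in sorted(cs,key=len)[::-1][:2] if len(k)>15]
E
python3 - <<'E'
from h import *
f=np.load("wB2.npz");P=pose("wrist",f["tp"],f["tq"])
print("wrist rim",disc(f["d"],P,(.529,.185),.070,.082,.06,.075))
for n in("scene","side"):
    g=np.load(n+"2.npz");print(n,"rim",disc(g["d"],pose(n),(.529,.185),.0725,.080,.06,.075))
f=np.load("wP.npz");P=pose("wrist",f["tp"],f["tq"]);print("piston",disc(f["d"],P,(.595,-.187),.086,.1,.03,.092))
q=[0,.70710678,.70710678,0];A=[.5955,-.187]
ctrl.goto([*A,.19],q);ctrl.grip(.05)
ctrl.move_linear([*A,.0935],.1);ctrl.hold(.2);print(ctrl.get_position(),ctrl.get_ft_force())
ctrl.grip(.015,45);ctrl.hold(.3);print(ctrl.get_opening(),ctrl.get_position(),ctrl.get_ft_force())
ctrl.move_linear([*A,.13],.06);ctrl.hold(.3);print(ctrl.get_opening(),ctrl.get_position(),ctrl.get_ft_force(),ctrl.get_torque(),ctrl.get_t())
for n in("side","scene"):
    p,d=capture(n);cv2.imwrite(f"pics/{n}3.png",p[:,:,::-1]);np.savez(n+"3.npz",p=p,d=d)
E
```

```text
wrist rim [(array([0.5304, 0.1847]), np.float64(0.0411), 233), (array([0.5304, 0.1848]), np.float64(0.0318), 180)]
scene rim [(array([0.529 , 0.1845]), np.float64(0.0407), 47), (array([0.5288, 0.1849]), np.float64(0.0329), 39)]
side rim [(array([0.5304, 0.1846]), np.float64(0.0421), 45), (array([0.5302, 0.1852]), np.float64(0.0316), 36)]
piston [(array([ 0.5963, -0.1897]), np.float64(0.0136), 81)]
[ 0.59590188 -0.18718745  0.0942594 ] [-0.57612645 -0.06892479 -0.32976291]
0.024361938996623825 [ 0.59562598 -0.18706693  0.09360475] [0.46958655 0.47055508 0.69007809]
0.02427553193545346 [ 0.5953027  -0.18689803  0.12957881] [-0.38775701  0.12317399 -4.97750901] [ 0.03080898 -0.03242826 -0.0686453 ] 22.4333
```

View pics/scene3.png

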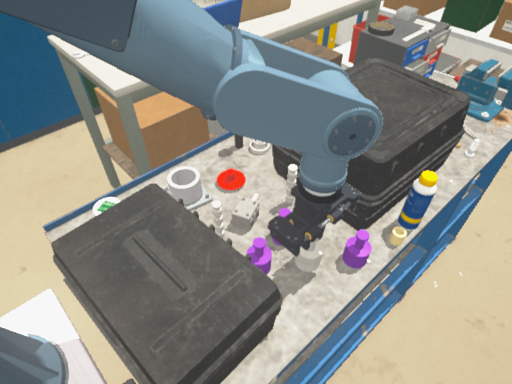

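View pics/side3.png

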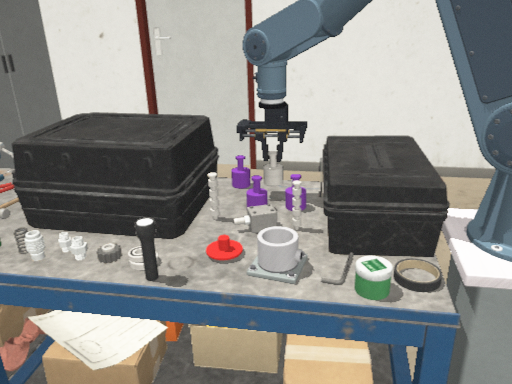

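The piston is held by its rod end and off the bench, with about 5 N of added load, and its neighbours look unmoved. I'll lift it high and carry it across.

```bash
python3 - <<'E'
from h import *
A=[.5955,-.187];B=[.5298,.1848]
ctrl.move_linear([*A,.262],.1);ctrl.move_linear([*B,.262],.12);ctrl.hold(.5)
print(ctrl.get_opening(),ctrl.get_position(),ctrl.get_ft_force(),ctrl.get_torque(),ctrl.get_t())
for n in("side","scene"):
    p,d=capture(n);cv2.imwrite(f"pics/{n}4.png",p[:,:,::-1]);np.savez(n+"4.npz",p=p,d=d)
E
python3 - <<'E'
import cv2,numpy as np
a=cv2.imread("pics/side4.png")[100:300,180:380];b=cv2.imread("pics/scene4.png")[60:260,80:280]
cv2.imwrite("pics/c4.png",cv2.resize(np.hstack([a,b]),None,fx=2,fy=2,interpolation=cv2.INTER_CUBIC))
E
```

```text
0.02417202402553436 [0.5297845  0.18480566 0.26197894] [-0.39518032  0.81459103 -4.87607203] [ 0.00327732  0.01989014 -0.08257744] 27.8
```

View pics/c4.png

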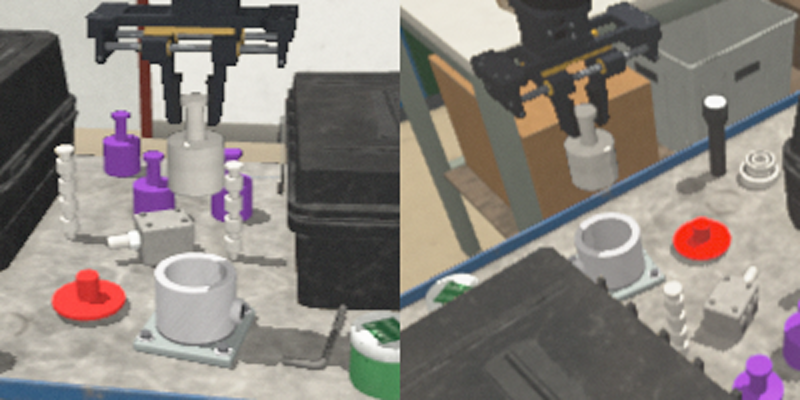

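The piston hangs upright above the barrel in both views, at (195,160) in the left crop, and the spools and block are standing. Next I'll fit the piston axis relative to the barrel axis in each camera.

```bash
cat >> h.py <<'E'
from scipy.optimize import least_squares
def cyl(X,r,c0):
    s=least_squares(lambda c:np.hypot(X[:,0]-c[0]-c[2]*(X[:,2]-X[:,2].mean()),X[:,1]-c[1]-c[3]*(X[:,2]-X[:,2].mean()))-r,[*c0,0,0],loss="soft_l1",f_scale=.001).x
    return s.round(4)
def measure(tag,zb):
    for n in("side","scene"):
        g=np.load(n+tag+".npz");P=pose(n);c=cloud(g["d"],P)
        w=np.hypot(c[...,0]-.5298,c[...,1]-.1848)
        b=c[(w<.036)&(c[...,2]>zb+.008)&(c[...,2]<zb+.050)]
        t=c[(w>.037)&(w<.047)&(c[...,2]>.045)&(c[...,2]<.070)]
        a=c[(w<.034)&(c[...,2]>zb-.012)]
        cb=cyl(b,.028,(.53,.185));ct=cyl(t,.042,(.53,.185))
        print(n,len(b),len(t),"piston",cb,"barrel",ct,"diff mm",((cb-ct)[:2]*1e3).round(1))
        print("   low z",np.percentile(a[:,2],[0,1,3,10]).round(4))
E
python3 - <<'E'
from h import *
measure("4",.1685)
for n in("side","scene"):
    g=np.load(n+"4.npz");c=cloud(g["d"],pose(n));w=np.hypot(c[...,0]-.5298,c[...,1]-.1848)
    a=c[(w<.034)&(c[...,2]>.14)]; print(n,np.histogram(a[:,2],bins=np.arange(.15,.29,.01))[0])
    print([cyl(c[(w<.042)&(c[...,2]>lo)&(c[...,2]<lo+.012)],.028,(.53,.185))[:2] for lo in(.175,.19,.21)])
E
```

```text
side 588 455 piston [ 0.5294  0.1812  0.0194 -0.0082] barrel [ 0.5303  0.1833  0.0209 -0.0107] diff mm [-0.9 -2.1]
   low z [0.1699 0.1735 0.1786 0.194 ]
scene 422 239 piston [0.5286 0.1843 0.002  0.0157] barrel [ 0.5295  0.1866  0.028  -0.0006] diff mm [-0.9 -2.3]
   low z [0.1695 0.173  0.1788 0.1959]
side [  0   1 118 138 143 137 194 167  62 126 136 150  93]
[array([0.5292, 0.1815]), array([0.5294, 0.1811]), array([0.5301, 0.1788])]
scene [  0   2  78  83  84  89 246  57  42  88 111 119  86]
[array([0.5285, 0.1842]), array([0.5285, 0.184 ]), array([0.531 , 0.1902])]
```

Both cameras agree: the piston is offset by (-0.9, -2.2) mm from the barrel axis, with no relative tilt. The underside is at about 0.169 m, as planned. I'll correct for the offset and lower.

Run:
```python
from h import *
C=[.5307,.187]
ctrl.move_linear([*C,.262],.03);ctrl.move_linear([*C,.184],.05);ctrl.hold(.6)
print(ctrl.get_opening(),ctrl.get_position(),ctrl.get_ft_force(),ctrl.get_torque(),ctrl.get_t())
for n in("side","scene"):
    p,d=capture(n);cv2.imwrite(f"pics/{n}5.png",p[:,:,::-1]);np.savez(n+"5.npz",p=p,d=d)
measure("5",.0905)
for n in("side","scene"):
    g=np.load(n+"5.npz");P=pose(n);print(n,"rim",disc(g["d"],P,(.529,.185),.0725,.080,.06,.075))
a=cv2.imread("pics/side5.png")[140:300,200:360];b=cv2.imread("pics/scene5.png")[100:260,110:270]
cv2.imwrite("pics/c5.png",cv2.resize(np.hstack([a,b]),None,fx=2.5,fy=2.5,interpolation=cv2.INTER_CUBIC))
```

```text
0.02426001698938336 [0.53069566 0.18699371 0.18399027] [ 0.77478948 -0.4407159  -4.22484973] [ 0.0127089  -0.02499724  0.04213898] 30.4583
side 531 449 piston [ 0.5303  0.1834  0.0102 -0.011 ] barrel [0.5303 0.1834 0.0327 0.006 ] diff mm [0. 0.]
   low z [0.092  0.0959 0.1002 0.1148]
scene 358 230 piston [0.5297 0.1866 0.0244 0.021 ] barrel [ 0.5295  0.1867  0.0288 -0.0033] diff mm [ 0.2 -0.1]
   low z [0.0915 0.0955 0.1014 0.1219]
side rim [(array([0.5302, 0.1857]), np.float64(0.0409), 31)]
scene rim [(array([0.5284, 0.1845]), np.float64(0.0398), 19)]
```

View pics/c5.png

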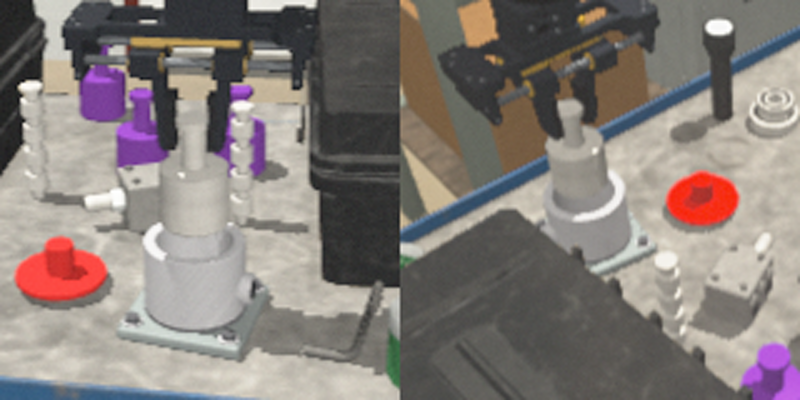

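View pics/side5.png

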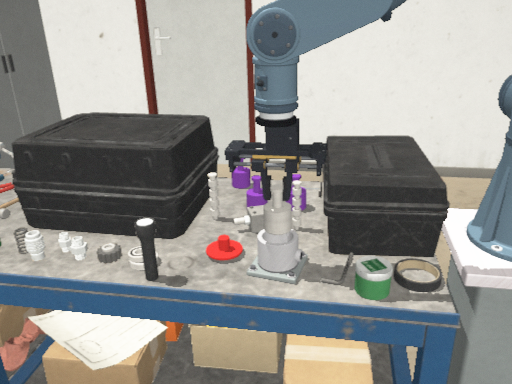

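The piston is centred over the bore at (278,212) in the side view, with a visible gap above the mouth. The cap, spools and block are in place. I'll trim 0.5 mm in height and hand in.

Run:
```python
from h import *
ctrl.move_linear([.5307,.187,.1835],.02);ctrl.hold(.8)
print(ctrl.get_opening(),ctrl.get_position(),ctrl.get_ft_force(),np.abs(ctrl.get_qd()).max(),ctrl.get_t())
ctrl.sign_off()
```

```text
0.024380042659354707 [0.53070173 0.18700019 0.18349252] [-0.03593306  0.0871173  -5.51450287] 0.0013326281048834131 31.6083
the job is handed in; nothing more can be done
```

The job is handed in at 31.6 s, with the arm still holding the piston over the open bore.

- **Cap:** I lifted it off the barrel and set it down slowly at about (0.655, 0.15). Contact was about 8 N, and the later views show it standing flat in a clear spot.
- **Carry:** I took the piston by its rod end and carried it with its underside about 168 mm above the bench. The spools are 125 mm tall. Spools, valve block and purple look-alikes look undisturbed in the last pictures, though I judged that by eye only.
- **Centring:** The piston first hung 0.9 mm (x) and 2.2 mm (y) off the barrel axis, so I corrected for that. After the correction, both cameras put it within about 0.2 mm of the axis, with no tilt I could make out. In absolute terms the cameras' fits of the barrel axis differ by about 3 mm in y, so the centring relies on comparing piston and barrel within each view.
- **Height:** By arm position the underside is about 15 mm above the mouth. Depth images read 1 to 1.5 mm higher than the arm position, and I took none after the final 0.5 mm trim.
- **Grip:** The fingers read 24.3 mm on the 28 mm disc, narrower than expected. I put this down to the pads giving under the 45 N grip. The opening stayed steady from grasp to hand-in and showed no slip, and the load on the wrist was about 5 N.

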